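Set the bench tester and hold the pen probe on a clock movement

TASK

Turn the tester's dial until its pointer lines up with the tab on the index ring, leaving the ring itself alone. Then draw the pen probe (the thick round tool) out of the stand and hold it square to the tilted face of the clock movement with its tip on the ringed round pad, pressing gently until the sprung tip is about half way in and never bottoming it hard. Finish while still holding it there with the gripper; leave the dial on its mark, do not shift the movement and leave everything else where it is.

Things in the scene. Friction and masses are not known exactly. Their poses are not given: they have to be found in the camera images.
- dial (a joint): the tester's black pointer knob, on its flat top. Bar grip 12 mm thick, 34 mm long, with a 6 mm wide nose at one end and a white line on top; the bar spans 9 to 32 mm above the tester's top. Value in rad: 0 when the nose points to the tester's own +y, grows clockwise seen from above, range 0 to 3.14. Stays where it is left; needs about 0.03 N m
- index (a joint): the steel index ring, 62 mm across and 3 mm high, lying around the dial on the same axis, with one black tab that marks the wanted setting. Same zero and sense as the dial: the dial is on the mark when both values are equal. Stiff; not to be moved
- dial_axis (a point): point on the dial's turning axis, 30 mm above the tester's top (2 mm below the top of the bar grip)
- pointer (a point): end of the dial's nose, 21 mm from the axis, 30 mm above the tester's top
- mark (a point): point in line with the index ring's tab, 21 mm from the axis, at the same height as pointer; the two coincide when the dial is set
- tester: the grey bench tester, fixed: 170 (x) x 200 (y) x 45 mm with a raised black display strip, 28 mm higher, along its far (+x) edge, 72 mm or more from the dial axis; origin under its centre, front faces its -x
- stand: fixed dark wooden tool stand, 60 (x) x 170 (y) x 60 mm tall, with a row of three holes along its y, 55 mm apart (16 mm wide, right through); a tool hangs upright by its collar in each. Origin under its centre, z up
- pen: the pen probe, the thickest of the three tools in the stand: steel, 135 mm long, about 50 g, with dark grooves and a flat black top. Origin at the end of its free tip, z along the pen to its top. From the origin: brass tip 6 mm wide 0-18 mm, 12 mm nose to 50 mm, 22 mm collar 50-56 mm, plain round 14 mm barrel 56-135 mm (grip here)
- plunger (a joint): how far the pen's sprung tip is pushed in (m): 0 free, 0.010 fully in; spring 400 N/m, so half in (5 mm) is 2 N
- tip (a point): the round end of the pen's sprung tip; axes as the pen's. Starts 10 mm above the table inside the stand, so the pen must be lifted more than 50 mm to come out
- holder: fixed steel holder, foot 100 (x) x 110 (y) x 18 mm, two cheeks to 72 mm height at its y sides carry a tilting cradle. Origin under its centre, z up
- movement: the round brass clock movement, 64 mm across, 7 mm thick, clamped by three jaws in a grey 82 mm cradle, which leans 0.2 to 0.45 rad towards the holder's -x (the side nearest the robot). Origin on the tilt axis, 58 mm above the table, 17 mm below the middle of its face; z square out of the face. Stiffly held
- pad (a point): centre of the top of the test pad: the plain round steel pad, 12 mm across, standing 3 mm proud of the face and surrounded by a dark ring 20 mm across, 8 mm towards -x and 10 mm towards +y from the movement's centre. Axes as the movement's: z is square out of the face
- driver: bystander: slim tool standing in the stand like the pen (same nose and 22 mm collar) but with a thin 9 mm handle and a flat 18 mm disc on top, 121 mm tall; origin at its lower end plane, z up
- oiler: bystander: slim tool standing in the stand like the pen (same nose and collar) but with a 7 mm handle and a 12 mm ball on top, 114 mm tall; origin at its lower end plane, z up
- loupe: bystander: black eye loupe, 34 mm across, 32 mm tall, standing on the table; origin under its centre
- watch: bystander: wristwatch head, 42 mm across, 9 mm thick, lying face up; origin under its centre
- jar: bystander: small lidded jar, 40 mm across, 50 mm tall; origin under its centre
- dish: bystander: shallow white dish, 60 mm across, 18 mm tall; origin under its centre
- tweezers: bystander: steel tweezers lying flat, 120 mm long along their x, 6 mm tall; origin under the middle
- flatdriver: bystander: steel screwdriver lying flat, 120 mm long along its x; origin under the middle

How it is judged:
By the outcome, as a careful person would: the job done as asked, in the order asked, and still so for the second after the job is handed in, while the arm keeps its last pose, push and grip.
It also fails if it takes over 54 s, if anything falls off the work surface, if the arm or the gripper's body presses on something with over 40 N, if the wrist force passes 120 N, or if a joint passes its speed limit or range.

ROBOT

A 6-joint arm with a two-finger parallel gripper is mounted at the origin on the work surface. World frame = base frame: x ahead of the robot, y to its left, z up, the work surface at z = 0. Lengths are in m, angles in rad, forces in N, time in s.
With the tool pointing down it reaches from about 0.3 to 0.875 m from the base axis. Payload 4.2 kg.
Tool frame: the origin (TCP) lies midway between the tips of the shut fingers; the grasp point (between the pads) lies 19 mm behind it (manip.grip_point_offset is the distance from the TCP to the grasp point, in m); z points along the fingers, y is the line along which they close (so a half turn about z gives the same grasp; the last joint's range is limited). The gripper opens to 85 mm and grips with 20 to 120 N. Pads are 22 mm wide; open, the fingers measure 114 mm over their backs; the gripper's body (76 mm by 85 mm) begins 54 mm behind the grasp point. The pads swing forward as they close: fully open they stand 13 mm farther back than shut.
Start: joints at [-1.265, 0.32, 1.565, -0, 1.257, -0.02], TCP at [0.184, -0.545, 0.231] pointing down, gripper open.
Joint ranges: [-3.11, 3.11], [-0.84, 2.01], [0.21, 2.61], [-1.34, 4.49], [0.05, 2.63], [-2.56, 2.56]. Speed limits (rad/s): [2.57, 2.57, 3.14, 3.14, 3.14, 3.14].

INTERFACE

Orientations are given as a 3x3 rotation matrix whose columns are the frame's x, y, z axes.
In Python, from rig import manip gives the robot as it stands.
- The arm moves only by the tool step_arm, never from a script. Its argument "targets" is a list of rows, each a list of 7 numbers: the closure, from 0 (fully open) to 1 (shut), then the shift along the tool's x, y, z in m, then the turn, a rotation vector about the tool's x, y, z in rad. In form: [[gripper, x, y, z, ax, ay, az], ...]. A call has 1 to 10 rows; each row is the pose to reach, as a shift and turn from the pose commanded when the call began, along the tool's axes at that moment; what a row does not reach only later rows make up. A row lasts 1/8 s, in which the tool goes at most 62.5 mm and 10.7 degrees, less where a joint would pass 70% of its speed; a pose out of reach is approached as far as the arm can. A call with a gripper value outside its range is refused whole. The fingers move at their own pace and stop on an object; "squeeze" is the grip in N (left out, the last holds). Time passes only in rows, so rows that repeat a pose let the fingers close. It gives the time, the measured TCP pose, the force, the opening and the grip force at its end, in the units of the state.
- manip.get_obs(): the state, without advancing time (a new reading comes with each control period).
- manip.grab_frame(name): name is "scene" or "top"; returns (picture, depth): 480x640x3 uint8, red, green, blue; 480x640 float32, m along the optical axis (not along the pixel's ray), 0 where there is no reading.
- manip.calibration(name): a dict with "camera_matrix" (3x3 intrinsics, pixels), "dist" ([k1, k2, p1, p2, k3] as OpenCV has them; the pictures are not rectified), "xyz" and "orientation" of the camera in the world. Camera axes: x right, y down, z forward; pixel columns grow to the right and rows downward; lengths in m; the calibration is good to about 2 mm. A picture is of the moment at which its call begins. calibration takes no time and is no camera call.
- manip.finish_job(): hands the job in; it is judged then, once.
The state is a dict: "t": time; "joint_pos": joint angles; "qd": joint speeds; "tau": joint torques, N m; "tool_pos": TCP position; "tool_rot": TCP orientation; "contact_force": force on the tool from outside, world axes, zero at the start; "wrist_torque": the same for the moment, N m; "width": opening from 0.0 (shut) to 1.0 (fully open); "grip_force": force on a finger pad.
Only numpy, scipy, OpenCV 4.12 (cv2) and the standard library are available. Lean on these libraries where they do the work, as an engineer would, in place of code of your own. Each camera call takes 0.05 s, during which the arm holds its last target. There are 200 camera calls.

## Working session

There is one attempt and no reset: what is moved stays moved. The work goes in short steps, Python scripts to look and compute and a tool call to move; the robot and the scene stay as the last step left them, time stands still between calls to the robot, and variables do not carry over. Pictures are saved under pics/ and viewed, at most 10 in all, crops included, and the job is handed in when it is done.

Besides the shell and the picture viewer there is one more tool, called by a JSON object that holds its "fn" and its "kwargs". step_arm: Moves the arm, as the interface text tells. Its arguments: {"type":"object","properties":{"targets":{"type":"array","items":{"type":"array","items":{"type":"number"}}},"squeeze":{"type":"number"}},"required":["targets"]}

```bash
ls; mkdir -p pics
python3 - <<'E'
from rig import manip
import cv2,numpy as np
for n in("scene","top"):
    p,d=manip.grab_frame(n); cv2.imwrite(f"pics/{n}0.png",p[:,:,::-1]); np.savez(f"{n}0.npz",p=p,d=d)
    c=manip.calibration(n); print(n,c)
print(manip.get_obs(),manip.grip_point_offset)
E
```

```text
pics
scene {'camera_matrix': array([[547.8636235 ,   0.        , 318.05066948],
       [  0.        , 547.8636235 , 235.62671379],
       [  0.        ,   0.        ,   1.        ]]), 'dist': array([-0.12838356,  0.        ,  0.        ,  0.        ,  0.        ]), 'xyz': array([ 1.03211741, -0.66134079,  0.55179404]), 'orientation': array([[ 0.76927303,  0.32283214, -0.55136051],
       [ 0.63877066, -0.40727408,  0.65276326],
       [-0.01382189, -0.85434609, -0.51952066]])}
top {'camera_matrix': array([[554.16092851,   0.        , 318.35684643],
       [  0.        , 554.16092851, 237.90525386],
       [  0.        ,   0.        ,   1.        ]]), 'dist': array([0.00338861, 0.        , 0.        , 0.        , 0.        ]), 'xyz': array([ 0.39461663, -0.06153487,  1.00877246]), 'orientation': array([[-0.01922709, -0.98775935,  0.15479593],
       [-0.99981371,  0.01873301, -0.00465006],
       [ 0.00169334, -0.1548565 , -0.98793552]])}
{'t': 0.1, 'joint_pos': array([-1.26498639e+00,  3.20210189e-01,  1.56559290e+00, -3.57089229e-06,
        1.25740864e+00, -2.00403931e-02]), 'qd': array([ 0.00066393,  0.00148884, -0.00367721,  0.00126678,  0.0008117 ,
        0.00076211]), 'tau': array([ 4.16909588e-04, -4.16412771e+01, -2.34704751e+01,  7.63135586e-05,
        4.84615666e-03,  3.01904358e-06]), 'tool_pos': array([ 0.18390862, -0.54432305,  0.23056263]), 'tool_rot': array([[ 9.47378518e-01,  3.20115139e-01, -4.90686629e-04],
       [ 3.20115513e-01, -9.47377262e-01,  1.54293091e-03],
       [ 2.90501869e-05, -1.61881600e-03, -9.99998689e-01]]), 'contact_force': array([-0.03144979, -0.50418372,  0.00228617]), 'wrist_torque': array([-0.01625145, -0.05238609, -0.01760242]), 'grip_force': 0.0, 'width': 1.0026859659046439} 0.0187
```

View pics/top0.png

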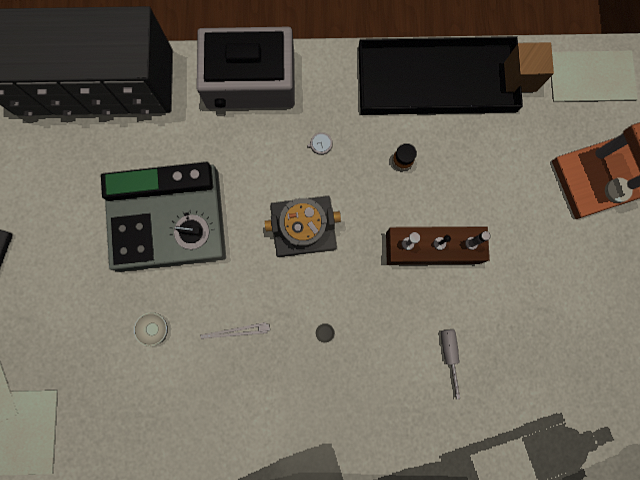

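View pics/scene0.png

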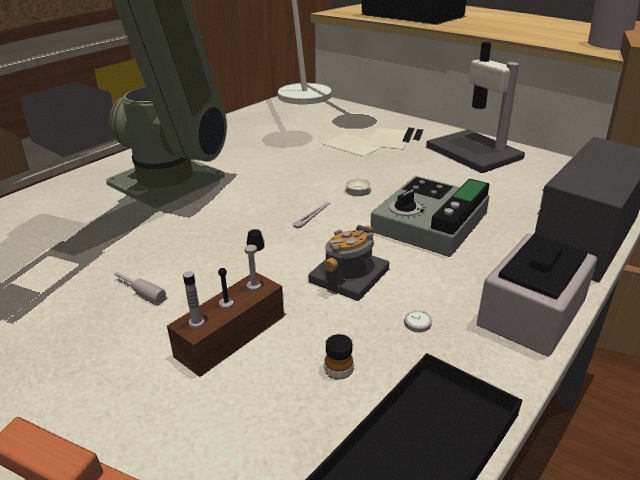

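The top view shows the tester at left (dial ~190,230), the movement (303,221) and the stand (438,245), with the pen at its right end (~475,242). The scene view shows the pen at the left of the stand (190,300), the dial at (406,200) and the movement at (350,242). Next I'll enlarge these areas.

```bash
cat > h.py <<'E'
import numpy as np,cv2
from rig import manip
C={n:manip.calibration(n) for n in("scene","top")}
def ray(n,uv):
    c=C[n]; q=cv2.undistortPoints(np.array(uv,float).reshape(-1,1,2),c["camera_matrix"],c["dist"]).reshape(-1,2)
    d=np.c_[q,np.ones(len(q))]@np.array(c["orientation"]).T
    return np.array(c["xyz"]),d
def plane(n,uv,z=0,nrm=(0,0,1),p0=None):
    o,d=ray(n,uv); nrm=np.array(nrm,float); p0=np.array([0,0,z]) if p0 is None else np.array(p0)
    return o+d*(((p0-o)@nrm)/(d@nrm))[:,None]
def tri(a,b): # scene uv, top uv -> points, gap
    o1,d1=ray("scene",a);o2,d2=ray("top",b);out=[]
    for x,y in zip(d1,d2):
        s=np.linalg.lstsq(np.c_[x,-y],o2-o1,rcond=None)[0]; p,q=o1+s[0]*x,o2+s[1]*y
        out.append(np.r_[(p+q)/2,np.linalg.norm(p-q)])
    return np.array(out)
def proj(n,P):
    c=C[n];R=np.array(c["orientation"]).T
    return cv2.projectPoints(np.array(P,float).reshape(-1,1,3),R,-R@np.array(c["xyz"]),c["camera_matrix"],c["dist"])[0].reshape(-1,2)
def depthpt(n,uv,d):
    c=C[n];o,r=ray(n,uv);return np.array([o+rr*d[int(round(v)),int(round(u))] for rr,(u,v) in zip(r,uv)])
E
python3 - <<'E'
import numpy as np,cv2
t=np.load("top0.npz")["p"];s=np.load("scene0.npz")["p"]
def crop(im,u,v,w,h,k,name):
    cv2.imwrite(name,cv2.resize(im[v:v+h,u:u+w,::-1],None,fx=k,fy=k,interpolation=cv2.INTER_CUBIC))
def cc(im,u,v): return cv2.resize(im[v:v+60,u:u+80,::-1],(400,300),interpolation=cv2.INTER_CUBIC)
a=np.hstack([cc(t,150,205),cc(t,262,190)]);b=np.hstack([cc(s,372,170),cc(s,310,210)])
cv2.imwrite("pics/c1.png",np.vstack([a,b]))
E
```

```text
(no output)
```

View pics/c1.png

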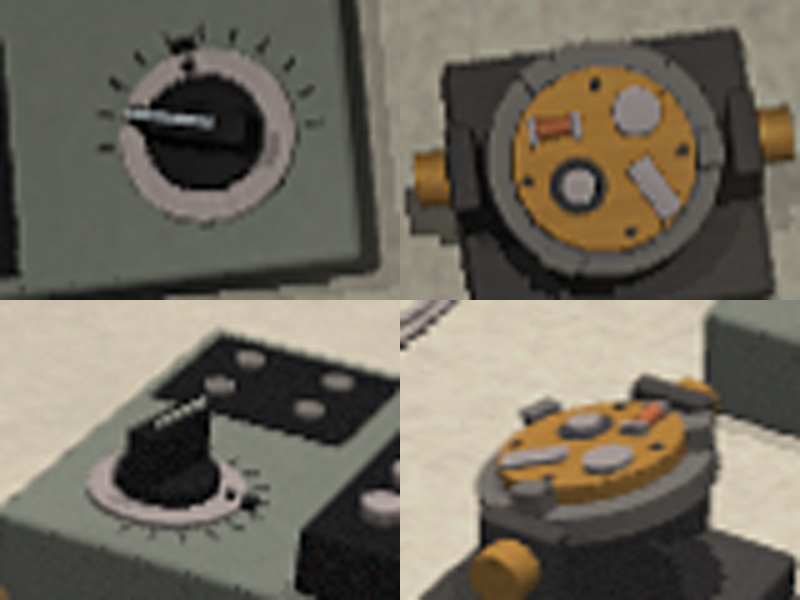

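The dial's nose is at top px (175.6,228). The ring's tab is at about (187,217), and the ringed pad is at top (297.6,227) and scene (347,234.6). Now to measure.

```bash
cat > m1.py <<'E'
from h import *
T=np.load("top0.npz");S=np.load("scene0.npz")
def sub(m,u,v,w,h):
    z=np.zeros_like(m);z[v:v+h,u:u+w]=m[v:v+h,u:u+w];return z
def pts(m): v,u=np.nonzero(m);return np.c_[u,v].astype(float)
def fitplane(P):
    for k in range(4):
        c=P.mean(0);n=np.linalg.svd(P-c,full_matrices=False)[2][2];n*=np.sign(n[2]);r=(P-c)@n;P=P[abs(r)<max(2*r.std(),5e-4)]
    return c,n,r.std()
# brass face
for n,F,box in(("top",T,(284,200,42,45)),("scene",S,(322,222,52,35))):
    hsv=cv2.cvtColor(F["p"],cv2.COLOR_RGB2HSV);m=cv2.inRange(hsv,(12,120,90),(28,255,255))
    m=sub(m,*box);m=cv2.erode(m,np.ones((2,2)));q=pts(m);d=F["d"]
    P=depthpt(n,q,d);P=P[d[q[:,1].astype(int),q[:,0].astype(int)]>0];c,nn,s=fitplane(P)
    print(n,"face",len(P),c.round(4),nn.round(4),"tilt",np.arccos(nn[2]),"az",np.arctan2(nn[1],nn[0]),s)
    # circle of brass outline
    k=cv2.convexHull(q.astype(np.int32)).reshape(-1,2);X=plane(n,k,nrm=nn,p0=c);(e,ax,a)=cv2.fitEllipse(k.astype(np.float32))
    print("   ell",e,ax,plane(n,[e],nrm=nn,p0=c).round(4))
print("pad tri",tri([(347,234.6)],[(297.6,227)]).round(4), depthpt("top",[(297.6,227)],T["d"]).round(4),depthpt("scene",[(347,234.6)],S["d"]).round(4))
# tester
d=T["d"]
q=np.array([(u,v) for u in range(160,220,3) for v in (255,258)],float);P=depthpt("top",q,d);print("tester top z",np.median(P[:,2]))
q=np.array([(u,v) for u in range(330,380,3) for v in (300,320)],float);print("table z",np.median(depthpt("top",q,d)[:,2]))
# ring: light, low saturation
img=T["p"].astype(int);hsv=cv2.cvtColor(T["p"],cv2.COLOR_RGB2HSV)
box=(168,208,46,46)
g=sub(((img[:,:,0]>150)&(img[:,:,0]>img[:,:,1]+6)).astype(np.uint8),*box);
q=pts(g);X=plane("top",q,0.048);k=X[cv2.convexHull((X[:,:2]*1e5).astype(np.int32),returnPoints=False).ravel()]
A=np.c_[2*k[:,:2],np.ones(len(k))];s=np.linalg.lstsq(A,(k[:,:2]**2).sum(1),rcond=None)[0];print("ring c",s[:2],"r",np.sqrt(s[2]+s[0]**2+s[1]**2),len(q))
print("tab",plane("top",[(187.6,217.8),(186.6,214)],0.048).round(4))
print("nose@77",plane("top",[(175.6,228)],0.077).round(4))
print("line mask");wl=sub((img.min(2)>120).astype(np.uint8),174,224,18,9)
print(img[222:236,172:200].mean(2).astype(int))
E
python3 m1.py
python3 - <<'E'
import numpy as np,cv2
t=np.load("top0.npz")["p"];s=np.load("scene0.npz")["p"]
def cc(im,u,v,w,h): return cv2.resize(im[v:v+h,u:u+w,::-1],(400,600*0+300),interpolation=cv2.INTER_CUBIC)
a=np.hstack([cc(t,380,210,120,90),cc(s,160,260,80,60)]);b=np.hstack([cc(s,160,300,80,60),cc(s,230,235,80,60)])
cv2.imwrite("pics/c2.png",np.vstack([a,b]))
E
```

```text
top face 566 [ 0.5689 -0.0394  0.0739] [-0.2382 -0.0174  0.9711] tilt 0.2411974953107752 az -3.068692085831899 0.0013278669242075467
   ell (302.9156494140625, 221.7903594970703) (34.97383499145508, 35.5039176940918) [[ 0.5695 -0.04    0.0741]]
scene face 225 [ 0.5811 -0.0442  0.0772] [-0.2048 -0.0604  0.9769] tilt 0.21512553358399328 az -2.854840872984801 0.001126552029124334
   ell (351.9659423828125, 238.17608642578125) (19.39361572265625, 42.39550018310547) [[ 0.5772 -0.036   0.0769]]
pad tri [[ 0.5613 -0.0301  0.0748  0.002 ]] [[ 0.5603 -0.0308  0.0763]] [[ 0.5646 -0.033   0.0776]]
tester top z 0.04396210138282658
table z -0.00012755008015941094Traceback (most recent call last):
  File "m1.py", line 28, in <module>
    q=pts(g);X=plane("top",q,0.048);k=X[cv2.convexHull((X[:,:2]*1e5).astype(np.int32),returnPoints=False).ravel()]
               ~~~~~^^^^^^^^^^^^^^^
  File "h.py", line 9, in plane
    o,d=ray(n,uv); nrm=np.array(nrm,float); p0=np.array([0,0,z]) if p0 is None else np.array(p0)
        ~~~^^^^^^
  File "h.py", line 5, in ray
    c=C[n]; q=cv2.undistortPoints(np.array(uv,float).reshape(-1,1,2),c["camera_matrix"],c["dist"]).reshape(-1,2)
              ~~~~~~~~~~~~~~~~~~~^^^^^^^^^^^^^^^^^^^^^^^^^^^^^^^^^^^^^^^^^^^^^^^^^^^^^^^^^^^^^^^^^
cv2.error: OpenCV(4.12.0) /io/opencv/modules/calib3d/src/undistort.dispatch.cpp:347: error: (-215:Assertion failed) CV_IS_MAT(_src) && CV_IS_MAT(_dst) && (_src->rows == 1 || _src->cols == 1) && (_dst->rows == 1 || _dst->cols == 1) && _src->cols + _src->rows - 1 == _dst->rows + _dst->cols - 1 && (CV_MAT_TYPE(_src->type) == CV_32FC2 || CV_MAT_TYPE(_src->type) == CV_64FC2) && (CV_MAT_TYPE(_dst->type) == CV_32FC2 || CV_MAT_TYPE(_dst->type) == CV_64FC2) in function 'cvUndistortPointsInternal'
```

View pics/c2.png

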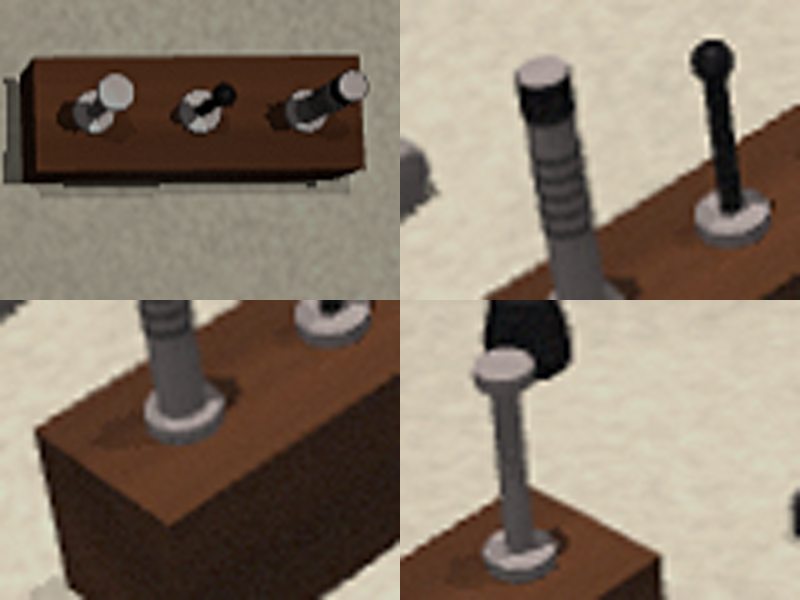

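```bash
sed -i 's/^box=(168.*/box=(166,206,50,48)/; s/img\[:,:,0\]>150)&(img\[:,:,0\]>img\[:,:,1\]+6)/img[:,:,0]>95)\&(img[:,:,0]>img[:,:,1]+4)/' m1.py
cat >> m1.py <<'E'
print("pen top,collar",tri([(188.6,274),(196.8,322.4)],[(485.6,235.5),(471.5,243)]).round(4))
print(plane("top",[(485.6,235.5)],0.145),plane("scene",[(188.6,274)],0.145),plane("top",[(471.5,243)],0.066),plane("scene",[(196.8,322.4)],0.066))
c2t=lambda x,y:(262+(x-400)/5,190+y/5);c2s=lambda x,y:(310+(x-400)/5,210+(y-300)/5)
tt=[c2t(595,85),c2t(630,232),c2t(530,182)];ss=[c2s(655,453),c2s(517,442),c2s(620,406)]
X=tri(ss,tt);print("dots",X.round(4));nn=np.cross(X[1,:3]-X[0,:3],X[2,:3]-X[0,:3]);nn/=np.linalg.norm(nn);print("n",nn*np.sign(nn[2]))
kn=tri([c2s(497,570),c2s(692,388)],[c2t(777,135),c2t(430,178)]);print("knobs",kn.round(4))
import itertools
for n,F,(u0,u1,v0,v1) in(("top",T,(330,380,250,320)),("scene",S,(300,370,300,340))):
    q=np.array(list(itertools.product(range(u0,u1),range(v0,v1))),float);print(n,"table",*fitplane(depthpt(n,q,F["d"])))
# foot of holder edges in top: dark foot, z=18mm
fc=[c2t(443,65),c2t(735,30),c2t(775,293)];print("foot corners",plane("top",fc,0.018).round(4))
print("stand corners",plane("top",[(380+32/3.333,210+58/3.333),(380+358/3.333,210+57/3.333),(380+362/3.333,210+165/3.333),(380+38/3.333,210+178/3.333)],0.06).round(4))
E
python3 m1.py
```

```text
top face 566 [ 0.5689 -0.0394  0.0739] [-0.2382 -0.0174  0.9711] tilt 0.2411974953107752 az -3.068692085831899 0.0013278669242075467
   ell (302.9156494140625, 221.7903594970703) (34.97383499145508, 35.5039176940918) [[ 0.5695 -0.04    0.0741]]
scene face 225 [ 0.5811 -0.0442  0.0772] [-0.2048 -0.0604  0.9769] tilt 0.21512553358399328 az -2.854840872984801 0.001126552029124334
   ell (351.9659423828125, 238.17608642578125) (19.39361572265625, 42.39550018310547) [[ 0.5772 -0.036   0.0769]]
pad tri [[ 0.5613 -0.0301  0.0748  0.002 ]] [[ 0.5603 -0.0308  0.0763]] [[ 0.5646 -0.033   0.0776]]
tester top z 0.04396210138282658
table z -0.00012755008015941094
ring c [0.56078488 0.15739234] r 0.030180313391864166 455
tab [[0.5854 0.1639 0.048 ]
 [0.5923 0.1657 0.048 ]]
nose@77 [[0.5623 0.1772 0.077 ]]
line mask
[[ 69  31  63  72  92 115 131 128 130 131 110  58  43  12  17  20  22  22
   24  23  22  22  23  21  19  27  57 113]
 [ 91  75  82  79 102 127 129 130 133 110  57   8  16  19  23  22  23  24
   21  25  24  27  24  24  22  20  21  60]
 [ 91  91  90  95 128 132 131 131  94  60   6  15  17
[... 1572 characters left out ...]
-0.33041861  0.066     ]]
dots [[ 0.5951 -0.0367  0.0792  0.0017]
 [ 0.5456 -0.0474  0.0696  0.0024]
 [ 0.5631 -0.0134  0.0742  0.0028]]
n [-0.18105498 -0.03862107  0.98271436]
knobs [[ 0.5798 -0.0996  0.0602  0.0008]
 [ 0.5672  0.0221  0.0662  0.0045]]
top table [ 0.46557291 -0.13009646  0.00405093] [-0.03169876 -0.9964499   0.07799225] 0.026124849634543233
scene table [ 6.25223466e-01 -1.44002799e-01  4.43012674e-04] [ 0.00249884 -0.00255601  0.99999361] 0.0008521584303586282
foot corners [[ 0.6161  0.0198  0.018 ]
 [ 0.6272 -0.0872  0.018 ]
 [ 0.5297 -0.0995  0.018 ]]
stand corners [[ 0.5594 -0.1902  0.06  ]
 [ 0.5567 -0.3602  0.06  ]
 [ 0.5001 -0.3585  0.06  ]
 [ 0.4965 -0.1908  0.06  ]]
```

The pen top and collar triangulate to (0.529,−0.329), vertical, with its top at 0.145. One refinement: the face tilt and dial angle from averaged frames, plus a move helper.

```bash
cat >> h.py <<'E'
from scipy.spatial.transform import Rotation as Ro
def move(p,R):
    o=manip.get_obs();R0=np.array(o["tool_rot"]);print("t",round(o["t"],2),"shift",(R0.T@(np.array(p)-o["tool_pos"])).round(4),"turn",Ro.from_matrix(R0.T@R).as_rotvec().round(4))
def Rdown(phi): # tool z down, tool x at world angle phi
    c,s=np.cos(phi),np.sin(phi);return np.array([[c,s,0],[s,-c,0],[0,0,-1.]])
E
python3 - <<'E'
from h import *
fr={n:[manip.grab_frame(n) for _ in range(5)] for n in("top","scene")}
for n,box in(("top",(285,201,40,42)),("scene",(328,228,42,20))):
    p=np.mean([f[0].astype(float) for f in fr[n]],0).astype(np.uint8);d=np.median([f[1] for f in fr[n]],0)
    m=cv2.inRange(cv2.cvtColor(p,cv2.COLOR_RGB2HSV),(12,120,90),(28,255,255));z=np.zeros_like(m);u,v,w,h=box;z[v:v+h,u:u+w]=m[v:v+h,u:u+w]
    for er in(1,3):
        v,u=np.nonzero(cv2.erode(z,np.ones((er,er))));P=depthpt(n,np.c_[u,v].astype(float),d)
        for k in range(5):
            c=P.mean(0);nn=np.linalg.svd(P-c,full_matrices=False)[2][2];nn*=np.sign(nn[2]);r=(P-c)@nn;P=P[abs(r)<max(2*r.std(),4e-4)]
        # constrained yaw .11
        Q=P-c;a=Q@np.array([.994,.11,0]);t=np.arctan(np.polyfit(a,Q[:,2],1)[0])
        print(n,er,len(P),c.round(4),nn.round(4),"tilt@yaw",t.round(4),"std",r.std().round(5))
p=fr["top"][0][0];d=np.median([f[1] for f in fr["top"]],0)
P=depthpt("top",[(u,v) for u in range(240,300,4) for v in range(270,310,4)],d);print("table plane",np.linalg.lstsq(np.c_[P[:,:2],np.ones(len(P))],P[:,2],rcond=None)[0])
g=np.mean([f[0].astype(float) for f in fr["top"]],0).mean(2)
rows=np.arange(226,232);pt=[]
for u in range(179,193):
    w=np.clip(g[226:232,u]-40,0,None);pt.append((u,(w@rows)/w.sum()))
X=plane("top",pt,.077);k=np.polyfit(X[:,1],X[:,0],1);print(np.array(pt).round(2).tolist(),"line slope dx/dy",k[0],np.degrees(np.arctan(k[0])),"x at y=.1574",np.polyval(k,.1574), "ends",X[0].round(4),X[-1].round(4))
# ring in scene cam at z 48
img=np.mean([f[0].astype(float) for f in fr["scene"]],0)
m=((img[:,:,0]>120)&(img[:,:,0]>img[:,:,1]+6)).astype(np.uint8);z=np.zeros_like(m);z[195:218,385:424]=m[195:218,385:424]
v,u=np.nonzero(z);X=plane("scene",np.c_[u,v].astype(float),.048)
H=X[cv2.convexHull((X[:,:2]*1e5).astype(np.int32),returnPoints=False).ravel()]
s=np.linalg.lstsq(np.c_[2*H[:,:2],np.ones(len(H))],(H[:,:2]**2).sum(1),rcond=None)[0];print("scene ring",s[:2],np.sqrt(s[2]+s[0]**2+s[1]**2),len(u))
print("tab scene",plane("scene",[(372+230/5,170+193/5),(372+252/5,170+205/5)],.048).round(4))
# line of dial in scene: crop (157,427)->(205,400)
a=plane("scene",[(372+157/5,170+127/5),(372+206/5,170+98/5)],.077);print("scene line",a.round(4),np.degrees(np.arctan2(a[1,0]-a[0,0],a[1,1]-a[0,1])))
move([.561,.1575,.15],Rdown(np.pi/2))
E
```

```text
top 1 680 [ 0.5702 -0.0386  0.0742] [-0.2389 -0.0248  0.9707] tilt@yaw 0.2423 std 0.00082
top 3 368 [ 0.5689 -0.0384  0.0739] [-0.2388 -0.0257  0.9707] tilt@yaw 0.2415 std 0.00079
scene 1 244 [ 0.5737 -0.0393  0.0762] [-0.2334 -0.0282  0.972 ] tilt@yaw 0.2377 std 0.00032
scene 3 83 [ 0.5814 -0.0426  0.0778] [-0.2325 -0.0266  0.9722] tilt@yaw 0.2369 std 0.00035
table plane [ 0.00298065 -0.00045718 -0.00167861]
[[179.0, 227.22], [180.0, 227.45], [181.0, 227.66], [182.0, 227.79], [183.0, 228.18], [184.0, 228.41], [185.0, 228.41], [186.0, 228.41], [187.0, 228.44], [188.0, 228.43], [189.0, 228.47], [190.0, 228.78], [191.0, 229.12], [192.0, 228.9]] line slope dx/dy 0.14471775560037695 8.234548184124515 x at y=.1574 0.5611349599239931 ends [0.5636 0.1714 0.077 ] [0.5602 0.1492 0.077 ]
scene ring [0.54810284 0.16619417] 0.03910011028515341 164
tab scene [[0.5843 0.1683 0.048 ]
 [0.5959 0.1653 0.048 ]]
scene line [[0.5613 0.1488 0.077 ]
 [0.5631 0.1816 0.077 ]] 3.0583970149232593
t 0.6 shift [ 0.5819 -0.5447  0.0813] turn [ 1.000e-04  1.000e-04 -1.245e+00]
```

{"fn": "step_arm", "kwargs": {"targets": [[0,0.582,-0.545,0,0,0,-1.14],[0,0.582,-0.545,0,0,0,-1.14],[0,0.582,-0.545,0,0,0,-1.14],[0,0.582,-0.545,0,0,0,-1.14],[0,0.582,-0.545,0,0,0,-1.14],[0,0.582,-0.545,0,0,0,-1.14],[0,0.582,-0.545,0,0,0,-1.14],[0,0.582,-0.545,0,0,0,-1.14],[0,0.582,-0.545,0,0,0,-1.14],[0,0.582,-0.545,0,0,0,-1.14]]}}

```text
t: 1.85
tool_pos: [0.4803, 0.0079, 0.2317]
tool_rot: [[0.104, 0.995, 0.001], [0.995, -0.104, -0.0], [-0.0, 0.001, -1.0]]
contact_force: [1.0, 0.2, 0.0]
width: 1.002
grip_force: 0.0
```

{"fn": "step_arm", "kwargs": {"targets": [[0,0.2,-0.1,0,0,0,0]]}}

```text
t: 1.98
tool_pos: [0.4602, 0.0669, 0.2311]
tool_rot: [[0.105, 0.994, 0.002], [0.994, -0.105, 0.0], [0.001, 0.002, -1.0]]
contact_force: [-0.0, -0.0, -0.4]
width: 0.998
grip_force: 0.0
```

Run:
```python
from h import *
print(manip.get_obs()["tool_pos"],manip.get_obs()["joint_pos"]);move([.561,.1575,.1],Rdown(1.466))
```

```text
[0.46016338 0.06686571 0.23112567] [1.19445993e-01 1.45027273e-01 1.80150271e+00 1.86628542e-04
 1.19297769e+00 2.24403737e-01]
t 1.98 shift [0.1006 0.0905 0.1314] turn [ 0.002  -0.0006 -0.0002]
```

{"fn": "step_arm", "kwargs": {"targets": [[0,0.05,0.045,0.04,0,0,0],[0,0.1,0.0905,0.09,0,0,0],[0,0.1006,0.0905,0.135,0,0,0],[0,0.1006,0.0905,0.155,0,0,0],[0,0.1006,0.0905,0.174,0,0,0],[0,0.1006,0.0905,0.174,0,0,0]]}}

```text
t: 2.72
tool_pos: [0.5571, 0.1549, 0.0557]
tool_rot: [[0.105, 0.995, -0.004], [0.995, -0.105, -0.001], [-0.001, -0.003, -1.0]]
contact_force: [-0.2, -0.0, 0.3]
width: 1.002
grip_force: 0.0
```

Run:
```python
from h import *
p,d=manip.grab_frame("scene");q,_=manip.grab_frame("top")
a=cv2.resize(p[120:240,350:510,::-1],(400,300));b=cv2.resize(q[180:270,140:260,::-1],(400,300));cv2.imwrite("pics/d1.png",np.hstack([a,b]))
move([.561,.1575,.057],Rdown(1.466))
```

```text
t 2.83 shift [0.0026 0.0021 0.0009] turn [ 0.001  -0.0002 -0.0002]
```

View pics/d1.png

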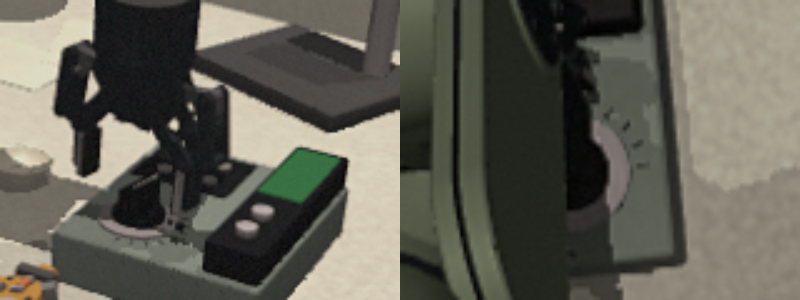

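The gripper straddles the dial with clear fingers. I'll hold a row to see whether the offset is lag or a steady error.

{"fn": "step_arm", "kwargs": {"targets": [[0,0,0,0,0,0,0],[0,0,0,0,0,0,0]]}}

```text
t: 3.08
tool_pos: [0.5586, 0.1551, 0.0583]
tool_rot: [[0.105, 0.994, 0.002], [0.994, -0.105, 0.0], [0.001, 0.002, -1.0]]
contact_force: [-0.3, 0.1, -0.4]
width: 0.998
grip_force: 0.0
```

{"fn": "step_arm", "kwargs": {"targets": [[0,0.0026,0.0022,0.001,0,0,0],[0.5,0.0026,0.0022,0.001,0,0,0],[1,0.0026,0.0022,0.001,0,0,0],[1,0.0026,0.0022,0.001,0,0,0],[1,0.0026,0.0022,0.001,0,0,0],[1,0.0026,0.0022,0.001,0,0,0],[1,0.0026,0.0022,0.001,0,0,0]], "squeeze": 25}}

```text
t: 3.95
tool_pos: [0.5611, 0.1575, 0.0564]
tool_rot: [[0.105, 0.994, 0.001], [0.994, -0.105, 0.0], [0.0, 0.001, -1.0]]
contact_force: [1.3, 0.5, 0.0]
width: 0.131
grip_force: 29.5
```

{"fn": "step_arm", "kwargs": {"targets": [[1,0,0,0,0,0,0.13],[1,0,0,0,0,0,0.27],[1,0,0,0,0,0,0.42],[1,0,0,0,0,0,0.57],[1,0,0,0,0,0,0.72],[1,0,0,0,0,0,0.87],[1,0,0,0,0,0,1.02],[1,0,0,0,0,0,1.13],[1,0,0,0,0,0,1.207],[1,0,0,0,0,0,1.207]]}}

```text
t: 5.2
tool_pos: [0.5608, 0.1578, 0.0564]
tool_rot: [[0.967, 0.257, 0.001], [0.257, -0.967, 0.001], [0.001, -0.0, -1.0]]
contact_force: [1.2, 1.3, -0.3]
width: 0.136
grip_force: 29.5
```

{"fn": "step_arm", "kwargs": {"targets": [[1,0,0,0,0,0,0],[1,0,0,0,0,0,0]]}}

```text
t: 5.45
tool_pos: [0.5608, 0.1577, 0.0564]
tool_rot: [[0.967, 0.256, 0.001], [0.256, -0.967, 0.001], [0.001, -0.0, -1.0]]
contact_force: [1.2, 3.1, 0.1]
width: 0.13
grip_force: 29.5
```

{"fn": "step_arm", "kwargs": {"targets": [[0.5,0,0,0,0,0,0],[0,0,0,0,0,0,0],[0,0,0,0,0,0,0],[0,0,0,0,0,0,0],[0,0,0,-0.04,0,0,0],[0,0,0,-0.1,0,0,0],[0,-0.06,0,-0.15,0,0,0],[0,-0.12,0,-0.15,0,0,0],[0,-0.18,0,-0.15,0,0,0],[0,-0.2,0,-0.15,0,0,0]]}}

```text
t: 6.7
tool_pos: [0.3638, 0.1053, 0.2064]
tool_rot: [[0.967, 0.256, -0.001], [0.256, -0.967, -0.0], [-0.001, 0.0, -1.0]]
contact_force: [0.1, -0.4, 0.8]
width: 0.999
grip_force: 0.0
```

```bash
cat > look.py <<'E'
from h import *
import sys
F={n:[manip.grab_frame(n)[0].astype(float) for _ in range(4)] for n in("top","scene")}
t=np.mean(F["top"],0).astype(np.uint8);s=np.mean(F["scene"],0).astype(np.uint8);np.savez("dial.npz",t=t,s=s)
cc=lambda im,u,v:cv2.resize(im[v:v+60,u:u+80,::-1],(400,300),interpolation=cv2.INTER_CUBIC)
cv2.imwrite(sys.argv[1],np.hstack([cc(t,150,205),cc(s,372,170)]));print(manip.get_obs()["tool_pos"],manip.get_obs()["joint_pos"])
E
python3 look.py pics/d2.png
```

```text
[0.36843624 0.10650971 0.20619387] [ 2.51523470e-01  3.47742204e-02  1.99475754e+00 -1.33215175e-04
  1.11191237e+00  1.56359358e+00]
```

View pics/d2.png

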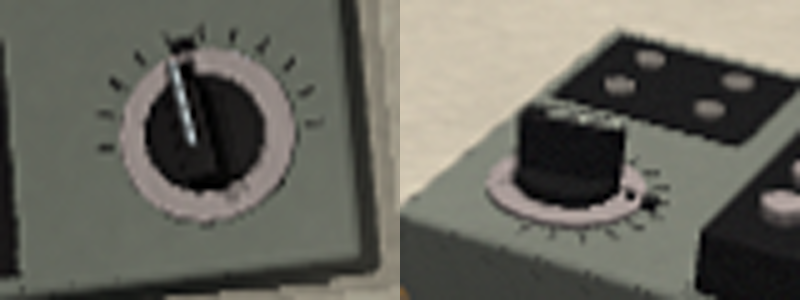

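The dial now points near the tab. I'll fit the line, tab and ring centre numerically to check it.

```bash
cat > dial.py <<'E'
from h import *
D=np.load("dial.npz");t=D["t"].astype(float);g=t.mean(2)
# outer edge of ring: red minus green is high on ring
m=(t[:,:,0]-t[:,:,1]>3)&(t[:,:,0]>80);z=np.zeros(m.shape,np.uint8);z[208:254,170:214]=m[208:254,170:214]
k=max(cv2.findContours(z,cv2.RETR_EXTERNAL,cv2.CHAIN_APPROX_NONE)[0],key=cv2.contourArea).reshape(-1,2).astype(float)
X=plane("top",k,.048)[:,:2]
for _ in range(6):
    s=np.linalg.lstsq(np.c_[2*X,np.ones(len(X))],(X**2).sum(1),rcond=None)[0];c=s[:2];r=np.sqrt(s[2]+c@c);e=np.linalg.norm(X-c,axis=1)-r;X=X[abs(e)<max(.0008,1.8*e.std())]
print("ring",c,r,len(X),e.std())
# dark tab: polar scan about c
def smp(P): 
    q=proj("top",P).astype(np.float32);return cv2.remap(g.astype(np.float32),q[:,0],q[:,1],cv2.INTER_LINEAR).ravel()
th=np.radians(np.arange(0,31,1.))
for R in(.026,.028,.030,.032,.034,.036):
    v=smp(np.c_[c[0]+R*np.cos(th),c[1]+R*np.sin(th),np.full(len(th),.048)]);b=np.median(v);w=np.clip(b*.75-v,0,None);print(R,"tab ang",np.degrees((w@th)/w.sum()) if w.sum() else None, w.sum().round())
# white line: along x slices at z=.077
L=[]
for x in np.arange(c[0]-.002,c[0]+.019,.001):
    y=np.arange(c[1]-.008,c[1]+.012,.0003);v=smp(np.c_[np.full(len(y),x),y,np.full(len(y),.077)])
    i=v.argmax();w=np.clip(v-60,0,None)*(abs(y-y[i])<.0025);
    if w.sum()>100:L.append((x,(w@y)/w.sum(),v[i]))
L=np.array(L);print(L.round(4).tolist());L=L[L[:,2]>110];k=np.polyfit(L[:,0],L[:,1],1);print("line ang",np.degrees(np.arctan(k[0])),"y offset at axis",np.polyval(k,c[0])-c[1])
E
python3 dial.py
```

```text
ring [0.56099647 0.15771399] 0.027072338548016554 169 0.003920409644942137
0.026 tab ang 17.516000497690186 530.0
0.028 tab ang 15.446865826282163 28.0
0.03 tab ang 14.367620442471 10.0
0.032 tab ang 15.309488340313932 250.0
0.034 tab ang 15.895267072412068 356.0
0.036 tab ang 23.0 0.0
[[0.559, 0.1573, 128.0365], [0.56, 0.1576, 154.5807], [0.561, 0.1579, 175.8503], [0.562, 0.1582, 190.8581], [0.563, 0.1583, 175.1784], [0.564, 0.1585, 153.4583], [0.565, 0.1588, 118.4167], [0.566, 0.1591, 131.0801], [0.567, 0.1594, 157.6055], [0.568, 0.1597, 176.7373], [0.569, 0.16, 193.75], [0.57, 0.1601, 176.3333], [0.571, 0.1603, 153.5833], [0.572, 0.1684, 138.5058], [0.573, 0.1679, 140.5], [0.574, 0.1612, 161.1354], [0.575, 0.1616, 178.3229], [0.576, 0.1618, 190.7292], [0.577, 0.162, 168.3724], [0.578, 0.1622, 144.6673], [0.579, 0.1525, 145.0156], [0.58, 0.1528, 147.3464]]
line ang 4.818328610277551 y offset at axis 0.0013739638262721954
```

```bash
cat > ring.py <<'E'
from h import *
t=np.load("dial.npz")["t"].astype(np.float32);ch=t[:,:,0]-t[:,:,1]*0.9+0
c=np.array([.561,.1577]);
for it in range(4):
    E=[]
    for a in np.radians(np.arange(0,360,3)):
        R=np.arange(.024,.037,.0002);P=np.c_[c[0]+R*np.cos(a),c[1]+R*np.sin(a),np.full(len(R),.048)];q=proj("top",P).astype(np.float32)
        v=cv2.remap(ch,q[:,0],q[:,1],cv2.INTER_LINEAR).ravel();g=np.gradient(cv2.GaussianBlur(v.reshape(-1,1),(1,9),1.5).ravel())
        i=g.argmin()
        if g[i]<-.4: E.append(P[i,:2])
    X=np.array(E)
    for _ in range(5):
        s=np.linalg.lstsq(np.c_[2*X,np.ones(len(X))],(X**2).sum(1),rcond=None)[0];c=s[:2];r=np.sqrt(s[2]+c@c);e=np.linalg.norm(X-c,axis=1)-r;X=X[abs(e)<max(.0006,2*e.std())]
    print(c.round(5),r.round(5),len(X),e.std().round(5))
g=t.mean(2);xs,ys=np.meshgrid(np.arange(.583,.600,.00025),np.arange(.156,.178,.00025))
q=proj("top",np.c_[xs.ravel(),ys.ravel(),np.full(xs.size,.048)]).astype(np.float32);v=cv2.remap(g,q[:,0],q[:,1],cv2.INTER_LINEAR).ravel()
rr=np.hypot(xs.ravel()-c[0],ys.ravel()-c[1]);an=np.degrees(np.arctan2(ys.ravel()-c[1],xs.ravel()-c[0]))
for lo,hi in((.031,.033),(.033,.035),(.031,.036)):
    m=(rr>lo)&(rr<hi)&(an>6)&(an<26);w=np.clip(50-v,0,None)*m;print("tab",lo,(w@an)/w.sum(),w.sum())
E
python3 ring.py
```

```text
[0.56097 0.1575 ] 0.03072 111 0.00026
[0.56099 0.15747] 0.03071 109 0.00023
[0.561   0.15749] 0.03069 107 0.00024
[0.56098 0.1575 ] 0.03068 108 0.00024
tab 0.031 16.010885556033962 5050.543
tab 0.033 16.299509549336232 6557.162
tab 0.031 16.213226892040453 11996.648
```

The tab sits at about 16.1° and the dial at about 14.7°, so I'll regrip and trim it back by 0.022 rad.

{"fn": "step_arm", "kwargs": {"targets": [[0,0.06,0,0,0,0,0],[0,0.12,0,0,0,0,0],[0,0.18,0,0,0,0,0],[0,0.2,0,0.03,0,0,0],[0,0.2,0,0.09,0,0,0],[0,0.2,0,0.13,0,0,0],[0,0.2,0,0.15,0,0,0],[0,0.2,0,0.15,0,0,0]]}}

```text
t: 8.1
tool_pos: [0.5599, 0.1572, 0.0538]
tool_rot: [[0.967, 0.256, -0.005], [0.256, -0.967, -0.001], [-0.005, 0.0, -1.0]]
contact_force: [0.3, -0.9, 0.8]
width: 1.001
grip_force: 0.0
```

{"fn": "step_arm", "kwargs": {"targets": [[0.5,0,0,0,0,0,0],[1,0,0,0,0,0,0],[1,0,0,0,0,0,0],[1,0,0,0,0,0,0],[1,0,0,0,0,0,0],[1,0,0,0,0,0,0],[1,0,0,0,0,0,-0.011],[1,0,0,0,0,0,-0.022],[1,0,0,0,0,0,-0.022],[1,0,0,0,0,0,-0.022]]}}

```text
t: 9.35
tool_pos: [0.5608, 0.1576, 0.0569]
tool_rot: [[0.961, 0.277, 0.001], [0.277, -0.961, 0.0], [0.001, -0.0, -1.0]]
contact_force: [-1.6, 1.8, 6.4]
width: 0.135
grip_force: 28.9
```

{"fn": "step_arm", "kwargs": {"targets": [[0.5,0,0,0,0,0,0],[0,0,0,0,0,0,0],[0,0,0,0,0,0,0],[0,0,0,0,0,0,0],[0,0,0,-0.04,0,0,0],[0,0,0,-0.1,0,0,0],[0,-0.06,0,-0.15,0,0,0],[0,-0.12,0,-0.15,0,0,0],[0,-0.18,0,-0.15,0,0,0],[0,-0.2,0,-0.15,0,0,0]]}}

```text
t: 10.6
tool_pos: [0.3651, 0.1011, 0.2064]
tool_rot: [[0.961, 0.277, -0.001], [0.277, -0.961, -0.0], [-0.001, 0.0, -1.0]]
contact_force: [0.1, 0.2, -0.8]
width: 0.997
grip_force: 0.0
```

```bash
python3 look.py pics/d3.png; python3 dial.py|tail -2; python3 ring.py|tail -4
python3 - <<'E'
from h import *
move([.5293,-.3292,.206],Rdown(-np.pi/2)); move([.5293,-.3292,.206],Rdown(np.pi/2))
E
```

```text
[0.36960717 0.10230141 0.20616761] [ 2.40099432e-01  3.48112063e-02  1.99479084e+00 -8.92336412e-05
  1.11192580e+00  1.53015914e+00]
[[0.559, 0.1572, 133.763], [0.56, 0.1576, 154.2786], [0.561, 0.1579, 176.2165], [0.562, 0.1582, 190.7546], [0.563, 0.1584, 171.8411], [0.564, 0.1586, 148.2708], [0.565, 0.159, 133.3646], [0.566, 0.1594, 155.9323], [0.567, 0.1596, 188.1276], [0.568, 0.1598, 186.2214], [0.569, 0.16, 175.9427], [0.57, 0.1602, 154.0417], [0.571, 0.1686, 136.8652], [0.572, 0.1685, 138.5658], [0.573, 0.1613, 158.9915], [0.574, 0.1616, 187.597], [0.575, 0.1618, 180.1667], [0.576, 0.162, 160.2083], [0.577, 0.1678, 143.5658], [0.578, 0.1678, 144.112], [0.579, 0.1633, 148.2887], [0.58, 0.1635, 165.7083]]
line ang 22.833280198440107 y offset at axis 0.00014716715167639727
[0.56097 0.15749] 0.03069 109 0.00023
tab 0.031 16.03231424345898 4918.6074
tab 0.033 16.324648689312752 6606.921
tab 0.031 16.240259954543905 11917.758
t 11.0 shift [3.390e-02 4.589e-01 2.000e-04] turn [ 0.0000e+00 -1.0000e-04  1.8516e+00]
t 11.0 shift [3.390e-02 4.589e-01 2.000e-04] turn [ 1.00e-04  0.00e+00 -1.29e+00]
```

The dial is on the mark (about 16.1° for both line and tab). Next, the pen.

{"fn": "step_arm", "kwargs": {"targets": [[0,0.034,0.459,0,0,0,-1.29],[0,0.034,0.459,0,0,0,-1.29],[0,0.034,0.459,0,0,0,-1.29],[0,0.034,0.459,0,0,0,-1.29],[0,0.034,0.459,0,0,0,-1.29],[0,0.034,0.459,0,0,0,-1.29],[0,0.034,0.459,0,0,0,-1.29],[0,0.034,0.459,0,0,0,-1.29],[0,0.034,0.459,0,0,0,-1.29],[0,0.034,0.459,0,0,0,-1.29]]}}

```text
t: 12.25
tool_pos: [0.5284, -0.3297, 0.2051]
tool_rot: [[0.001, 1.0, -0.002], [1.0, -0.001, 0.002], [0.002, -0.002, -1.0]]
contact_force: [0.9, 0.3, 0.4]
width: 0.999
grip_force: 0.0
```

{"fn": "step_arm", "kwargs": {"targets": [[0,0,0,0,0,0,0],[0,0,0,0,0,0,0]]}}

```text
t: 12.5
tool_pos: [0.5282, -0.3283, 0.2068]
tool_rot: [[-0.001, 1.0, 0.0], [1.0, 0.001, -0.0], [-0.0, 0.0, -1.0]]
contact_force: [-0.0, -0.7, 0.3]
width: 1.003
grip_force: 0.0
```

Run:
```python
from h import *
print(manip.get_obs()["tool_pos"]);move([.5295,-.3292,.086],Rdown(np.pi/2))
```

```text
[ 0.52820181 -0.32828471  0.2067572 ]
t 12.5 shift [-0.0009  0.0013  0.1208] turn [0.0002 0.     0.0013]
```

{"fn": "step_arm", "kwargs": {"targets": [[0,-0.0009,0.0013,0.04,0,0,0],[0,-0.0009,0.0013,0.085,0,0,0],[0,-0.0009,0.0013,0.115,0,0,0],[0,-0.0009,0.0013,0.121,0,0,0],[0,-0.0009,0.0013,0.121,0,0,0],[0.4,-0.0009,0.0013,0.121,0,0,0],[0.8,-0.0009,0.0013,0.121,0,0,0],[1,-0.0009,0.0013,0.121,0,0,0],[1,-0.0009,0.0013,0.121,0,0,0],[1,-0.0009,0.0013,0.121,0,0,0]], "squeeze": 50}}

```text
t: 13.75
tool_pos: [0.5298, -0.3307, 0.0857]
tool_rot: [[0.0, 1.0, 0.001], [1.0, -0.0, -0.0], [-0.0, 0.001, -1.0]]
contact_force: [0.3, 1.2, 3.0]
width: 0.151
grip_force: 48.6
```

{"fn": "step_arm", "kwargs": {"targets": [[1,0,0,0,0,0,0],[1,0,0,0,0,0,0]]}}

```text
t: 14.0
tool_pos: [0.5297, -0.3306, 0.0857]
tool_rot: [[0.0, 1.0, 0.0], [1.0, -0.0, -0.0], [-0.0, 0.0, -1.0]]
contact_force: [-0.3, 0.9, 3.7]
width: 0.155
grip_force: 48.6
```

{"fn": "step_arm", "kwargs": {"targets": [[1,0,0,-0.01,0,0,0],[1,0,0,-0.03,0,0,0],[1,0,0,-0.06,0,0,0],[1,0,0,-0.1,0,0,0],[1,0,0,-0.14,0,0,0],[1,0,0,-0.14,0,0,0],[1,0,0,-0.14,0,0,0]]}}

```text
t: 14.88
tool_pos: [0.529, -0.3302, 0.2246]
tool_rot: [[0.0, 1.0, -0.001], [1.0, -0.0, 0.001], [0.001, -0.001, -1.0]]
contact_force: [0.4, 0.1, -1.2]
width: 0.152
grip_force: 48.7
```

Run:
```python
from h import *
o=manip.get_obs();print(o["tool_pos"],o["contact_force"])
n=np.array([-.236,-.0263,.9714]);n/=np.linalg.norm(n);pad=np.array([.5605,-.0308,.0752]);L=.0757
z=-n;x=np.array([-.11,.994,0]);x-=x@z*z;x/=np.linalg.norm(x);R=np.c_[x,np.cross(z,x),z]
move(pad+n*(L+.05),R)
np.savez("goal.npz",n=n,R=R,pad=pad)
```

```text
[ 0.52902165 -0.33015363  0.22462099] [ 0.37133482  0.0566989  -1.20060966]
t 14.88 shift [0.296  0.0018 0.0275] turn [-0.2407  0.0126 -0.1098]
```

{"fn": "step_arm", "kwargs": {"targets": [[1,0.04,0,-0.02,0,0,0],[1,0.1,0,-0.02,0,0,0],[1,0.155,0,-0.02,0,0,0],[1,0.21,0,-0.01,-0.12,0.006,-0.05],[1,0.26,0.001,0,-0.24,0.0126,-0.11],[1,0.29,0.002,0.02,-0.24,0.0126,-0.11],[1,0.296,0.002,0.0275,-0.24,0.0126,-0.11],[1,0.296,0.002,0.0275,-0.24,0.0126,-0.11],[1,0.296,0.002,0.0275,-0.24,0.0126,-0.11],[1,0.296,0.002,0.0275,-0.24,0.0126,-0.11]]}}

```text
t: 16.12
tool_pos: [0.5321, -0.0355, 0.1982]
tool_rot: [[-0.109, 0.965, 0.237], [0.994, 0.106, 0.025], [-0.001, 0.239, -0.971]]
contact_force: [-0.6, 0.4, -0.1]
width: 0.151
grip_force: 48.9
```

```bash
cat > look2.py <<'E'
from h import *
import sys
G=np.load("goal.npz");n=G["n"];o=manip.get_obs();R=np.array(o["tool_rot"]);tip=o["tool_pos"]+R[:,2]*.0757
print("tip",tip.round(4),"n err",(-R[:,2]-n).round(4),"f",o["contact_force"].round(2));h=(tip-G["pad"])@n;print("height",h.round(4),"lat",(tip-G["pad"]-h*n).round(4))
im={k:manip.grab_frame(k)[0] for k in("scene","top")}
for k in im:print(k,"tip px",proj(k,[tip])[0].round(1),"pad px",proj(k,[G["pad"]])[0].round(1))
a=cv2.resize(im["scene"][170:260,290:410,::-1],(800,600),interpolation=cv2.INTER_CUBIC);cv2.imwrite(sys.argv[1],a)
cv2.imwrite("pics/_top.png",im["top"][:,:,::-1])
E
python3 look2.py pics/p1.png
```

```text
tip [ 0.5501 -0.0336  0.1247] n err [-0.0014  0.0014 -0.0003] f [-0.55  0.42 -0.11]
height 0.0506 lat [ 0.0016 -0.0015  0.0003]
scene tip px [340.1 207.3] pad px [345.8 234.5]
top tip px [298.3 227.9] pad px [297.6 227. ]
```

View pics/p1.png

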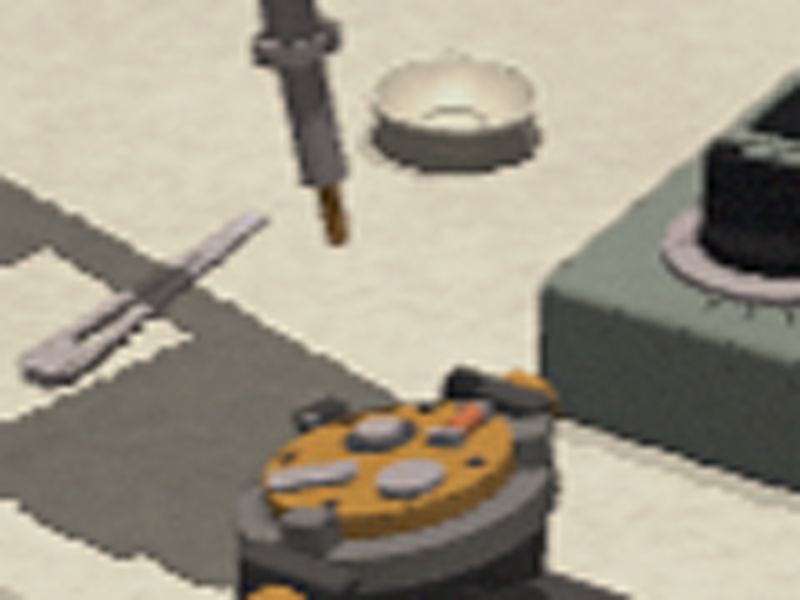

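The scene view shows the tip at (340.5,206.3), which matches the predicted position, and the pad at (347,234.8). I'll approach to about 10 mm and look again.

{"fn": "step_arm", "kwargs": {"targets": [[1,0.001,-0.0005,0.01,0,0,0],[1,0.001,-0.0005,0.025,0,0,0],[1,0.001,-0.0005,0.035,0,0,0],[1,0.001,-0.0005,0.04,0,0,0],[1,0.001,-0.0005,0.04,0,0,0],[1,0.001,-0.0005,0.04,0,0,0]]}}

```text
t: 16.98
tool_pos: [0.5407, -0.0326, 0.1591]
tool_rot: [[-0.11, 0.965, 0.237], [0.994, 0.107, 0.025], [-0.001, 0.239, -0.971]]
contact_force: [-0.1, 0.3, -0.6]
width: 0.146
grip_force: 48.9
```

```bash
sed -i 's/\[170:260,290:410,::-1\],(800,600)/[200:260,300:400,::-1],(800,480)/' look2.py; python3 look2.py pics/p2.png
python3 - <<'E'
import cv2
a=cv2.imread("pics/p2.png");t=cv2.imread("pics/_top.png")[195:255,270:335]
b=cv2.resize(t,(130,120));a[360:480,670:800]=b;cv2.imwrite("pics/p2.png",a)
E
```

```text
tip [ 0.5587 -0.0306  0.0856] n err [-0.0012  0.0009 -0.0003] f [-0.14  0.26 -0.57]
height 0.0106 lat [0.0007 0.0004 0.0002]
scene tip px [345.1 228.8] pad px [345.8 234.5]
top tip px [297.3 227. ] pad px [297.6 227. ]
```

View pics/p2.png

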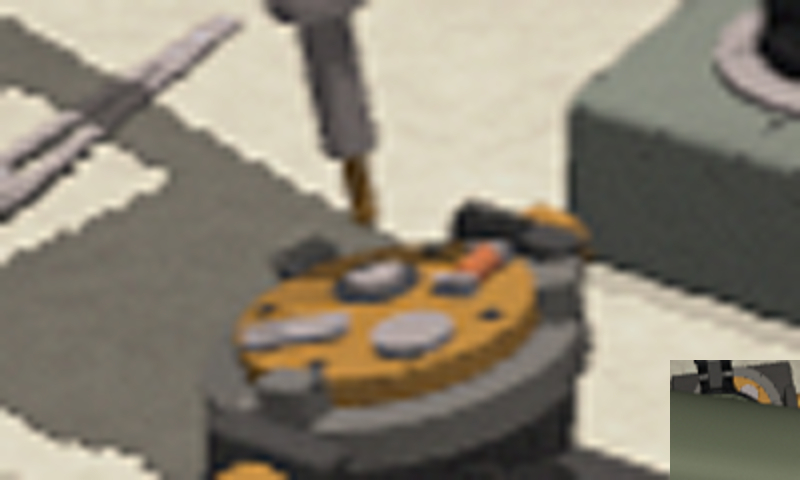

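The tip is right above the pad in the scene view: tip at about (346,227.5), pad at (347.2,234.5). The vertical residual suggests it is about 2 mm higher than computed. I'll creep in and read averaged force.

{"fn": "step_arm", "kwargs": {"targets": [[1,0,0,0.004,0,0,0],[1,0,0,0.008,0,0,0],[1,0,0,0.008,0,0,0]]}}

```text
t: 17.45
tool_pos: [0.5421, -0.0323, 0.1506]
tool_rot: [[-0.11, 0.966, 0.236], [0.994, 0.107, 0.026], [-0.001, 0.237, -0.971]]
contact_force: [-0.8, -0.1, -0.8]
width: 0.142
grip_force: 48.9
```

```bash
cat > f.py <<'E'
from h import *
G=np.load("goal.npz");n=G["n"];F=[];H=[];img=[];W=[]
for i in range(12):
    p=manip.grab_frame("scene")[0];o=manip.get_obs();F.append(o["contact_force"]);W.append(o["wrist_torque"]);R=np.array(o["tool_rot"]);tip=o["tool_pos"]+R[:,2]*.0757;H.append((tip-G["pad"]));img.append(p.astype(float))
F=np.array(F);H=np.array(H).mean(0);print("t",round(o["t"],2),"F",F.mean(0).round(2),"F.n",(F@n).mean().round(3),"+-",((F@n).std()/12**.5).round(3),"h",(H@n).round(5),"lat",(H-H@n*n).round(4))
np.save("sc.npy",np.mean(img,0).astype(np.uint8)); 
s=np.mean(img,0)[210:240,335:360];m=(s[:,:,0]>70)&(s[:,:,0]>1.6*s[:,:,2]);print("brass rows above pad",[ (r+210,int(m[r,4:16].sum())) for r in range(0,24)])
E
python3 f.py
```

```text
t 18.05 F [-0.02  0.08 -0.68] F.n -0.662 +- 0.156 h 0.00234 lat [0.0003 0.0004 0.0001]
brass rows above pad [(210, 0), (211, 0), (212, 0), (213, 0), (214, 0), (215, 0), (216, 0), (217, 0), (218, 0), (219, 0), (220, 0), (221, 0), (222, 0), (223, 0), (224, 2), (225, 2), (226, 2), (227, 3), (228, 3), (229, 3), (230, 3), (231, 6), (232, 9), (233, 5)]
```

{"fn": "step_arm", "kwargs": {"targets": [[1,0,0,0.002,0,0,0],[1,0,0,0.004,0,0,0],[1,0,0,0.004,0,0,0]]}}

```text
t: 18.42
tool_pos: [0.5434, -0.0322, 0.1471]
tool_rot: [[-0.11, 0.965, 0.237], [0.994, 0.107, 0.025], [-0.001, 0.238, -0.971]]
contact_force: [0.1, -0.5, -0.4]
width: 0.15
grip_force: 48.9
```

```bash
python3 f.py; python3 -c "
import numpy as np,cv2
cv2.imwrite('pics/p3.png',cv2.resize(np.load('sc.npy')[205:250,315:375,::-1],(800,600),interpolation=cv2.INTER_CUBIC))"
```

```text
t 19.02 F [-0.13  0.04 -0.07] F.n -0.041 +- 0.145 h -0.00165 lat [0.0004 0.0004 0.0001]
brass rows above pad [(210, 0), (211, 0), (212, 0), (213, 0), (214, 0), (215, 0), (216, 0), (217, 0), (218, 0), (219, 0), (220, 0), (221, 0), (222, 0), (223, 0), (224, 0), (225, 0), (226, 0), (227, 3), (228, 2), (229, 3), (230, 3), (231, 6), (232, 10), (233, 6)]
```

View pics/p3.png

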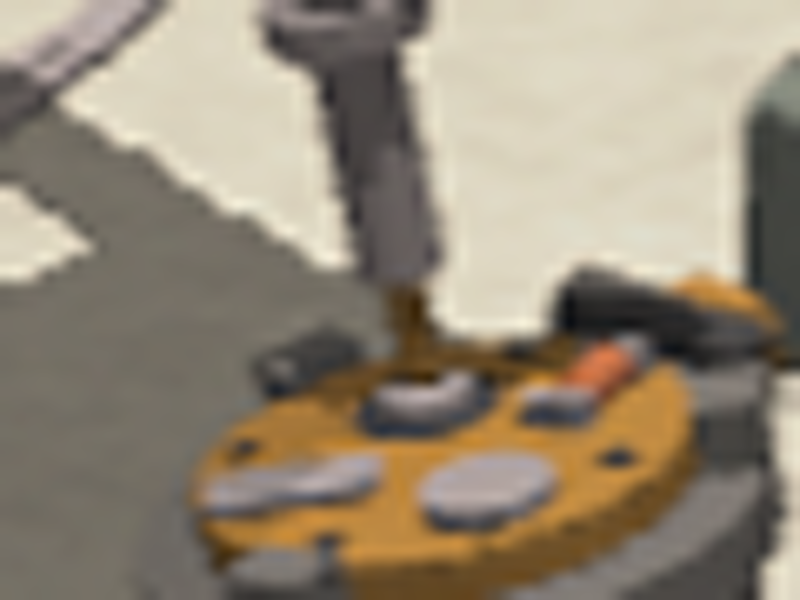

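The tip is on the pad and the force has just begun to rise, but it sits about 2 mm to the far side of the pad's centre. I'll back off, shift slightly towards +x, and press again.

{"fn": "step_arm", "kwargs": {"targets": [[1,0,0,-0.004,0,0,0],[1,-0.0003,0.0013,-0.004,0,0,0],[1,-0.0003,0.0013,-0.001,0,0,0],[1,-0.0003,0.0013,0.001,0,0,0],[1,-0.0003,0.0013,0.002,0,0,0],[1,-0.0003,0.0013,0.0025,0,0,0],[1,-0.0003,0.0013,0.0025,0,0,0]]}}

```text
t: 19.9
tool_pos: [0.5453, -0.0323, 0.1452]
tool_rot: [[-0.11, 0.965, 0.237], [0.994, 0.107, 0.025], [-0.001, 0.238, -0.971]]
contact_force: [-0.4, 0.2, 1.5]
width: 0.153
grip_force: 49.0
```

```bash
sed -i 's/range(12)/range(40)/;s/12\*\*.5/40**.5/' f.py; python3 f.py; python3 -c "
import numpy as np,cv2
cv2.imwrite('pics/p4.png',cv2.resize(np.load('sc.npy')[205:250,315:375,::-1],(800,600),interpolation=cv2.INTER_CUBIC))"
```

```text
t 21.9 F [ 0.43 -0.03  1.14] F.n 1.006 +- 0.077 h -0.00415 lat [0.0017 0.0003 0.0004]
brass rows above pad [(210, 0), (211, 0), (212, 0), (213, 0), (214, 0), (215, 0), (216, 0), (217, 0), (218, 0), (219, 0), (220, 0), (221, 0), (222, 0), (223, 0), (224, 0), (225, 0), (226, 0), (227, 0), (228, 2), (229, 3), (230, 3), (231, 6), (232, 10), (233, 7)]
```

View pics/p4.png

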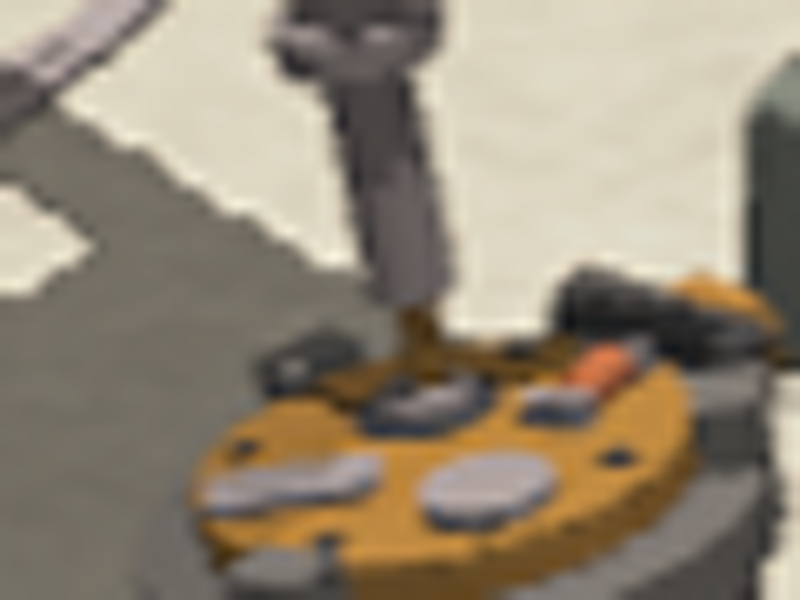

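The tip is now centred on the pad, and force, travel and the visible tip length all give about 4.2 mm pushed in. I'll go about 0.8 mm further, then check force again.

{"fn": "step_arm", "kwargs": {"targets": [[1,0,0,0.0008,0,0,0],[1,0,0,0.0008,0,0,0]]}}

```text
t: 22.15
tool_pos: [0.5454, -0.0323, 0.1443]
tool_rot: [[-0.11, 0.965, 0.237], [0.994, 0.107, 0.025], [-0.001, 0.238, -0.971]]
contact_force: [0.1, 0.5, 1.8]
width: 0.152
grip_force: 49.0
```

```bash
python3 f.py|head -1
python3 - <<'E'
from h import *
G=np.load("goal.npz");print(manip.get_obs()["tool_rot"][:,2]+G["n"],manip.get_obs()["width"],manip.get_obs()["t"])
E
```

```text
t 24.15 F [ 0.69 -0.03  1.36] F.n 1.161 +- 0.081 h -0.00497 lat [0.0016 0.0003 0.0004]
[ 0.000637   -0.00082606  0.00013296] 0.1483261794445849 24.15
```

```bash
python3 -c "
from rig import manip
print(manip.finish_job())"
```

```text
the job is handed in; nothing more can be done
None
```

I handed the job in at about 24 s: the dial is on the tab (both about 16.1° by camera), and the gripper still holds the pen square on the ringed pad with its tip about 4–5 mm in (half way is 5 mm).

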